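# Rock a straightedge on a crowned base plate

### The arm

A 7-joint arm with a two-finger parallel gripper is mounted at the origin on the work surface. World frame = base frame: x ahead of the robot, y to its left, z up, the work surface at z = 0. Lengths are in m, angles in rad, forces in N, time in s.
With the tool pointing down it reaches from about 0.4 to 0.85 m from the base axis. Payload 10.4 kg.
Tool frame: the origin (TCP) lies between the finger pads; the fingertips stand 19 mm ahead of it and the grasp point (between the pads) is the TCP (manip.tip_reach is the z of the fingertips in the tool frame, in m); z points along the fingers, y is the direction in which the jaws open and shut (so a half turn about z gives the same grasp; the last joint's range is limited). The gripper opens to 85 mm and grips with 20 to 120 N. Pads are 22 mm wide; open, the fingers measure 114 mm over their backs; the gripper's body (76 mm by 85 mm) begins 54 mm behind the grasp point. The pads swing forward as they close: fully open they stand 13 mm farther back than shut.
Start: joints at [-0.023, 0.332, -0.065, 1.46, 0.022, 1.35, -0.088], TCP at [0.625, 0, 0.25] pointing down, gripper open.
Joint ranges: [-2.6, 2.6], [-0.5, 2.12], [-1.47, 1.34], [0.16, 2.42], [-1.27, 4.41], [0.06, 2.06], [-2.6, 2.6]. Speed limits (rad/s): [2.22, 2.22, 2.79, 2.79, 3.14, 3.14, 3.14].

### API

Orientations are given as a unit quaternion [x, y, z, w].
In Python, from workcell import sensors, cams, manip gives the robot as it stands.
- The arm moves only by the shell command python3 -m jog 'ROWS' [FORCE]. ROWS is JSON, a list of rows, each a list of 3 entries, a list of its own where there are three numbers: the shift along the world's x, y, z in m, then the turn, a rotation vector about the world's x, y, z in rad, then the opening in per cent of the stroke, from 0 (shut) to 100 (fully open). In form: [[[dx, dy, dz], [wx, wy, wz], grip], ...]. A call has 1 to 5 rows; each row shifts and turns the pose as measured when the row begins; what a row does not reach is not made up. A row lasts 1/8 s, in which the tool goes at most 62.5 mm and 10.7 degrees, less where a joint would pass 70% of its speed; a pose out of reach is approached as far as the arm can. A call with a gripper value outside its range is refused whole. The fingers move at their own pace and stop on an object; FORCE is the grip in N (left out, the last holds). Time passes only in rows, so rows that do not move let the fingers close. It gives the time, the measured TCP pose, the force and the opening at its end, in the units of the state.
- sensors.get_obs(): the state, without advancing time (a new reading comes with each control period).
- cams.camera(name): name is "scene" or "side" or "wrist"; returns (picture, depth): 480x640x3 uint8, red, green, blue; 480x640 float32, m along the optical axis (not along the pixel's ray), 0 where there is no reading.
- cams.camera_model(name): a dict with "intrinsics" (3x3 intrinsics, pixels), "view" (4x4, takes a point from world to camera coordinates). Camera axes: x right, y down, z forward; pixel columns grow to the right and rows downward; lengths in m; the calibration is good to about 2 mm. The wrist camera is an equidistant fisheye: a pixel r from the principal point sees the ray r / f radians off the axis. A picture is of the moment at which its call begins: read the wrist's pose just before it. camera_model takes no time and is no camera call; for the wrist camera it gives the pose at the moment of the call.
- manip.hand_in(): hands the job in, once; it reports no verdict.
The state is a dict: "clock": time; "joint_pos": joint angles; "joint_velocities": joint speeds; "tau": joint torques, N m; "position": TCP position; "ee_rot": TCP orientation; "ft_force": force on the tool from outside, world axes, zero at the start; "torque": the same for the moment, N m; "grip_width": opening from 0.0 (shut) to 1.0 (fully open).
Only numpy, scipy, OpenCV 4.12 (cv2) and the standard library are available. Lean on these libraries where they do the work, as an engineer would, in place of code of your own. Each camera call takes 0.05 s, during which the arm holds its last target.

### The job

Check the blue-edged base plate for a high middle: gently lay the straightedge lengthwise along the middle of its bright face and let go, then press the straightedge's red end down until it rocks onto the face, and after that its plain end likewise. Leave the straightedge lying centred along the plate.

Things in the scene. Friction and masses are not known exactly. Their poses are not given: they have to be found in the camera images.
- straightedge: Aluminium straightedge: bar 220 long (y axis), 24 wide (x), 20 high, with a black handle block on its middle, 70 long, 24 wide (flush with the bar's sides), top 43 mm above the bar's underside. The last 36 mm at the +y end are red. About 0.35 kg. Starts handle up on the bench. Origin: centre of the underside; z up.
- red_end (a point): Point on the top of the straightedge's red end, 92 mm from its middle along +y, 20 mm above its underside: where to press first. Pushing here with about 1 to 3 N rocks the laid straightedge.
- plain_end (a point): The same point at the unpainted end, 92 mm from the middle along -y, 20 mm above the underside: where to press second.
- base_plate: Fixed base plate: bright steel face 260 long (y axis), 120 wide (x), dark bolt hole near each corner, on a blue foot 8 mm wider all round, 18 high. Crowned face: level, 32 mm above the bench, over the middle 60 mm of its length, then sloping evenly to 24 mm at both ends. The laid straightedge balances on the middle, either way round; a pressed end dips 5 mm onto the slope and comes back when let go. Origin: centre of underside.
Things that resemble listed ones, but are neither listed nor needed, are in the scene too. Of the things that look like the straightedge, take the one that is farthest to the robot's right at the start.

How it is judged:
By the outcome, as a careful person would: the job done as asked, in the order asked, and still so for the second after the job is handed in, with the robot touching nothing.
It also fails if it takes over 48 s, if anything falls off the work surface, if the arm or the gripper's body presses on something with over 40 N, if the wrist force passes 120 N, or if a joint passes its speed limit or range.

## Working session

There is one attempt and no reset: what is moved stays moved. The work goes in short steps, Python scripts to look and compute and a shell command to move; the robot and the scene stay as the last step left them, time stands still between calls to the robot, and variables do not carry over. Pictures are saved under pics/ and viewed, and the job is handed in when it is done.

```bash
mkdir -p pics
cat > h.py <<'E'
import numpy as np,cv2
from workcell import sensors,cams,manip
def snap(n,f):
    m=cams.camera_model(n); p,d=cams.camera(n); cv2.imwrite('pics/%s.png'%f,p[:,:,::-1]); np.savez('pics/%s.npz'%f,p=p,d=d,K=m['intrinsics'],V=m['view']); return p,d,m
def ray(f,uv,z):
    a=np.load('pics/%s.npz'%f);K=a['K'];V=a['V'];out=[]
    for u,v in np.atleast_2d(uv):
        r=V[:3,:3].T@np.linalg.solve(K,[u,v,1]);c=-V[:3,:3].T@V[:3,3]
        out.append(c+r*(z-c[2])/r[2])
    return np.array(out)
def dep(f):
    a=np.load('pics/%s.npz'%f);K=a['K'];V=a['V'];d=a['d']
    v,u=np.mgrid[:480,:640]; P=np.stack([(u-K[0,2])/K[0,0]*d,(v-K[1,2])/K[1,1]*d,d],-1)
    return (P-V[:3,3])@V[:3,:3],d>0,a['p']
E
python3 - <<'E'
from h import *
for n in ['scene','side']:
    p,d,m=snap(n,n+'0'); print(n,m['intrinsics'],m['view'],(d>0).mean())
print(sensors.get_obs(),manip.tip_reach)
E
```

```text
scene [[580.02470924   0.         319.31019704]
 [  0.         580.02470924 228.93233296]
 [  0.           0.           1.        ]] [[ 0.75044188  0.66082543  0.01211371 -0.33500286]
 [ 0.49925744 -0.55476254 -0.66556783 -0.17883496]
 [-0.43310392  0.50551783 -0.74623905  1.24323647]
 [ 0.          0.          0.          1.        ]] 0.9959375
side [[560.96633875   0.         318.12460552]
 [  0.         560.96633875 235.96256582]
 [  0.           0.           1.        ]] [[-0.84025115  0.54181795 -0.02028075  0.35672649]
 [ 0.34770967  0.50977326 -0.78691118 -0.14699442]
 [-0.41602402 -0.66825484 -0.61673291  1.30660324]
 [ 0.          0.          0.          1.        ]] 0.9961328125
{'clock': 0.1, 'joint_pos': array([-0.02259789,  0.33279302, -0.06471496,  1.46082711,  0.0216053 ,
        1.34989418, -0.08848965]), 'joint_velocities': array([ 0.00163566, -0.00134091,  0.00068703, -0.00317645, -0.00062963,
       -0.00029192, -0.00222822]), 'tau': array([ 9.25707973e-04, -6.26745987e+01,  4.87730233e-02, -3.92438293e+01,
        1.62844139e-02,  6.89412060e-03, -5.92459219e-05]), 'position': array([6.24702726e-01, 4.81053615e-06, 2.49619721e-01]), 'ee_rot': array([ 7.07091753e-01,  7.07121543e-01, -4.52348181e-04, -4.13664018e-04]), 'ft_force': array([-0.01295656, -0.69326896, -0.225229  ]), 'torque': array([-0.00446777, -0.00808858, -0.0129285 ]), 'grip_width': 0.9990518872409313} 0.019
```

View pics/scene0.png

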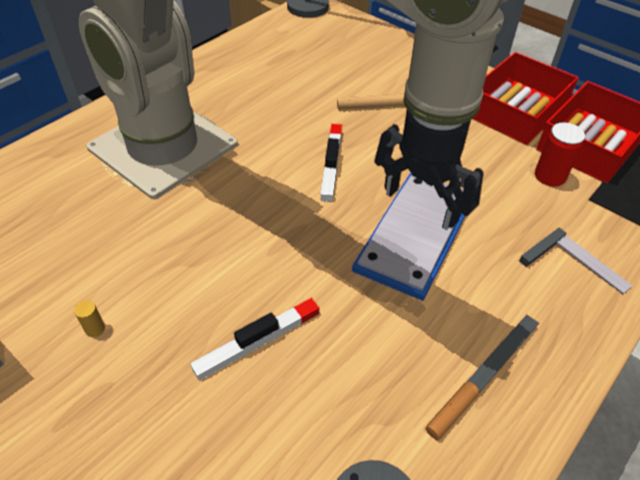

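View pics/side0.png

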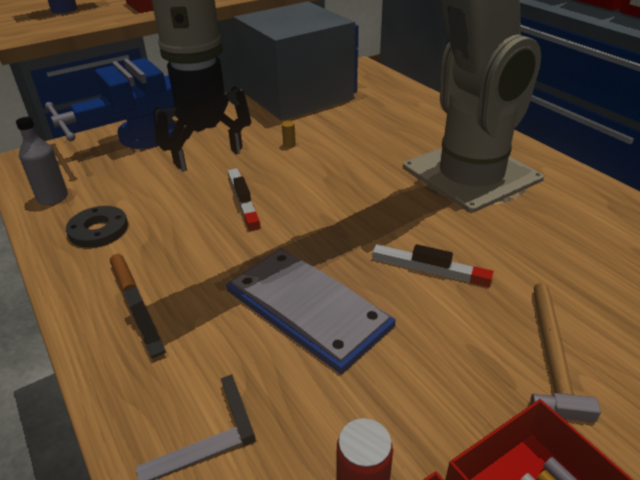

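Two straightedges appear. In the scene view they are at (256,335) and (332,165). I'll measure both, and the plate.

Run:
```python
from h import *
for f in ['scene0','side0']:
    P,ok,p=dep(f)
    hsv=cv2.cvtColor(p,cv2.COLOR_RGB2HSV); 
    reg=(P[...,0]>.2)&(P[...,0]<1.0)&(abs(P[...,1])<.5)&ok
    print(f)
    low=reg&(P[...,2]>.012)&(P[...,2]<.06)
    n,l,s,c=cv2.connectedComponentsWithStats(low.astype(np.uint8))
    for i in range(1,n):
        if s[i,4]<300: continue
        m=l==i; Q=P[m]; r=cv2.minAreaRect(Q[:,:2].astype(np.float32))
        print(i,c[i].round(),s[i,4],'rect',np.round(r[0],4),np.round(r[1],4),round(r[2],2),'z',Q[:,2].max().round(4),np.percentile(Q[:,2],50).round(4))
        top=m&(P[...,2]>.034)
        red=m&(((hsv[...,0]<6)|(hsv[...,0]>174))&(hsv[...,1]>150))
        for nm,mm in(('black/top',top),('red',red)):
            if mm.sum()>30:
                rr=cv2.minAreaRect(P[mm][:,:2].astype(np.float32));print('   ',nm,mm.sum(),np.round(rr[0],4),np.round(rr[1],4),round(rr[2],1))
    # plate face colour
a=cv2.imread('pics/scene0.png'); b=cv2.imread('pics/side0.png')
A=cv2.resize(a[110:390,180:480],None,fx=1.9,fy=1.9); cv2.imwrite('pics/cropA.png',A)
```

```text
scene0
1 [372. 100.] 576 rect [0.242  0.4086] [0.1534 0.0325] 49.69 z 0.0293 0.0218
2 [331. 160.] 899 rect [0.3053 0.1986] [0.0245 0.2254] 35.26 z 0.0468 0.021
    black/top 293 [0.3059 0.1975] [0.0239 0.0731] 35.3
    red 96 [0.2517 0.2742] [0.0225 0.0352] 34.4
3 [552. 170.] 650 rect [0.6664 0.4521] [0.0657 0.0378] 9.46 z 0.0599 0.0367
    black/top 362 [0.6658 0.4513] [0.0657 0.0358] 7.2
    red 615 [0.6672 0.4501] [0.0649 0.0338] 9.9
4 [409. 239.] 7195 rect [0.549  0.1526] [0.1371 0.2716] 13.53 z 0.0364 0.0281
    black/top 105 [0.5493 0.1553] [0.1177 0.0966] 15.0
8 [544. 244.] 542 rect [0.7455 0.278 ] [0.1128 0.0243] 80.09 z 0.0225 0.018
28 [254. 335.] 2464 rect [ 0.4918 -0.2003] [0.2208 0.0282] 75.51 z 0.0466 0.0205
    black/top 683 [ 0.4923 -0.2011] [0.0699 0.0251] 74.6
    red 280 [ 0.5164 -0.1122] [0.0344 0.0249] 75.1
29 [ 89. 317.] 576 rect [ 0.2813 -0.3613] [0.0332 0.0314] 18.49 z 0.06 0.0467
    black/top 398 [ 0.281  -0.3614] [0.0326 0.0314] 18.5
30 [480. 378.] 2675 rect [ 0.7954 -0.013 ] [0.2723 0.0259] 86.58 z 0.0292 0.0167
32 [373. 471.] 1073 rect [ 0.7572 -0.2446] [0
[... 295 characters left out ...]
.0599 0.0363
    black/top 356 [ 0.8415 -0.4393] [0.0355 0.0672] 86.9
8 [ 96. 224.] 1568 rect [ 0.788  -0.2748] [0.12   0.1203] 23.15 z 0.0241 0.0202
9 [434. 261.] 1809 rect [0.3051 0.2007] [0.031 0.22 ] 35.69 z 0.0473 0.0214
    black/top 461 [0.3051 0.2005] [0.0289 0.0698] 33.9
    red 192 [0.2533 0.276 ] [0.0258 0.034 ] 34.8
10 [312. 306.] 9591 rect [0.5484 0.1594] [0.139  0.2781] 13.25 z 0.0366 0.0284
    black/top 191 [0.5487 0.1586] [0.12   0.0873] 9.5
11 [137. 305.] 1637 rect [ 0.7953 -0.0099] [0.2719 0.0256] 86.81 z 0.0299 0.0166
13 [550. 331.] 1458 rect [0.2593 0.4319] [0.2004 0.026 ] 48.49 z 0.0298 0.0239
14 [238. 408.] 905 rect [0.746  0.2799] [0.1125 0.0244] 79.85 z 0.0224 0.0185
```

View pics/cropA.png

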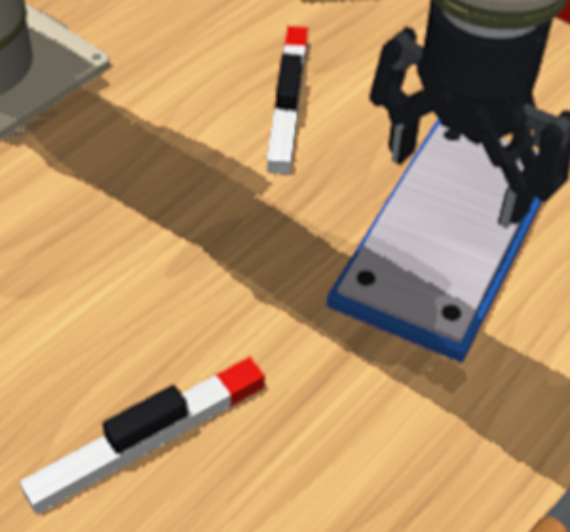

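The two candidates in the scene view are (254,335), at y≈-0.20, and (331,160), at y≈+0.20. The robot's right is -y, so the one at (254,335) is meant. The crop confirms it: a bar with a black handle and its red end pointing toward the plate. Next I'll refine the plate pose from its bolt holes while moving above the straightedge.

```bash
python3 - <<'E'
from h import *
P,ok,p=dep('side0')
for f in ['side0','scene0']:
    P,ok,p=dep(f); g=p.max(2)
    th=np.deg2rad(13.3);c=np.array([.5486,.158])
    d=P[...,:2]-c; a=d@[np.cos(th),np.sin(th)]; b=d@[-np.sin(th),np.cos(th)]
    m=(abs(a)<.058)&(abs(b)<.128)&(g<45)
    n,l,s,cc=cv2.connectedComponentsWithStats(m.astype(np.uint8))
    H=[]
    for i in range(1,n):
        if 30<s[i,4]<400:
            w=ray(f,cc[i],.0255)[0]; H.append(w); print(f,cc[i].round(1),s[i,4],w.round(4))
    if len(H)==4:
        H=np.array(H)[:,:2]; print('mean',H.mean(0)); r=cv2.minAreaRect(H.astype(np.float32)); print(r)
E
python3 -m jog '[[[-0.03,-0.05,0],[0,0,-0.065],100],[[-0.03,-0.05,0],[0,0,-0.065],100],[[-0.03,-0.05,0],[0,0,-0.065],100],[[-0.03,-0.05,-0.02],[0,0,-0.065],100],[[0,0,0],[0,0,0],100]]' 40
```

```text
side0 [281.2 257.6] 50 [0.533  0.0428 0.0255]
side0 [246.9 280.5] 47 [0.6147 0.0631 0.0255]
side0 [371.9 315. ] 49 [0.4822 0.2532 0.0255]
side0 [337.5 343.9] 57 [0.564  0.273  0.0255]
mean [0.54848275 0.15803787]
((0.548505425453186, 0.15789875388145447), (0.08414663374423981, 0.21649989485740662), 13.586587905883789)
scene0 [372. 256.] 51 [0.5326 0.0411 0.0255]
scene0 [417.1 274. ] 50 [0.6143 0.0612 0.0255]
clock: 0.72
position: [0.4992, -0.2039, 0.227]
ee_rot: [0.795, 0.607, -0.001, -0.002]
ft_force: [-0.1, 0.2, -0.1]
grip_width: 1.003
```

```bash
cat >> h.py <<'E'
def fray(f,uv,z):
    a=np.load('pics/%s.npz'%f);K=a['K'];V=a['V'];c=-V[:3,:3].T@V[:3,3];out=[]
    for u,v in np.atleast_2d(uv):
        x=(u-K[0,2])/K[0,0];y=(v-K[1,2])/K[1,1];t=np.hypot(x,y)
        r=V[:3,:3].T@np.array([np.sin(t)*x/t,np.sin(t)*y/t,np.cos(t)])
        out.append(c+r*(z-c[2])/r[2])
    return np.array(out)
def yaw():
    from scipy.spatial.transform import Rotation as R
    o=sensors.get_obs();M=R.from_quat(o['ee_rot']).as_matrix();y=M[:2,1];return o,np.degrees(np.arctan2(y[1],y[0])),M[:,2]
E
python3 - <<'E'
from h import *
print(yaw()[1:]); snap('wrist','w1'); a=np.load('pics/w1.npz');print(a['K'])
E
```

```text
(np.float64(-15.31404119890887), array([-0.00409358,  0.00157298, -0.99999038]))
[[371.64829954   0.         318.6565914 ]
 [  0.         371.64829954 238.84806462]
 [  0.           0.           1.        ]]
```

View pics/w1.png

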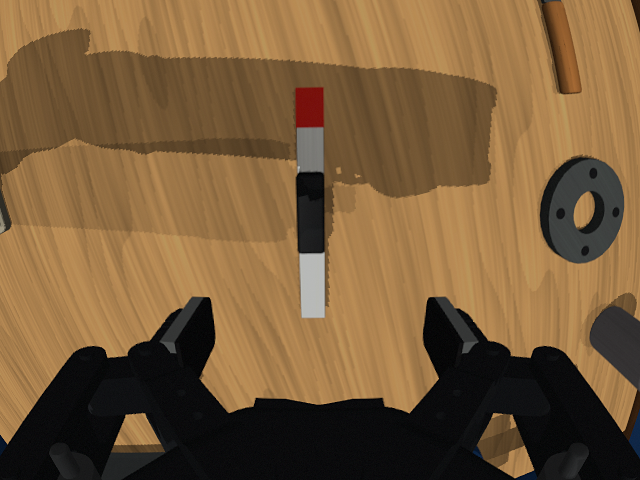

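The wrist view shows the bar from (309,88) at the red end to (313,318) at the plain end. The handle spans rows 172–253.

Run:
```python
from h import *
q=fray('w1',[[295.5,88],[323,88],[302,318],[325,318]],.02)[:,:2]
r=(q[0]+q[1])/2;p=(q[2]+q[3])/2;print(r,p,(r+p)/2,np.linalg.norm(r-p),np.degrees(np.arctan2(*(r-p)[::-1])))
h=fray('w1',[[297,173],[324,173],[298,252.5],[324,252.5]],.043)[:,:2];print(h.mean(0), np.linalg.norm(h[0]-h[2]))
```

```text
[ 0.51990768 -0.092999  ] [ 0.46457139 -0.30599637] [ 0.49223953 -0.19949769] 0.22006813532172484 75.43662519899421
[ 0.49275471 -0.19796806] 0.06933260894438449
```

```bash
python3 -m jog '[[[-0.007,0.0046,-0.05],[-0.0016,-0.004,0.012],100],[[0,0,-0.05],[0,0,0],100],[[0,0,-0.04],[0,0,0],100],[[0,0,-0.025],[0,0,0],100],[[0,0,0],[0,0,0],100]]'
python3 - <<'E'
from h import *
o,y,z=yaw();print(o['position'],y,z)
E
```

```text
clock: 1.4
position: [0.4977, -0.19, 0.0594]
ee_rot: [0.787, 0.617, 0.003, 0.001]
ft_force: [0.5, 0.2, 0.6]
grip_width: 0.996
[ 0.49771599 -0.19003002  0.05944983] -13.743312526266154 [ 0.00553102  0.00267999 -0.99998111]
```

```bash
python3 -m jog '[[[-0.0055,-0.0093,0],[-0.0027,0.0055,-0.015],100],[[0,0,0],[0,0,0],100]]'
python3 - <<'E'
from h import *
o,y,z=yaw();print(o['position'],y,z)
E
```

```text
clock: 1.65
position: [0.4936, -0.1996, 0.0617]
ee_rot: [0.791, 0.612, 0.001, 0.001]
ft_force: [0.1, -0.1, -0.2]
grip_width: 1.003
[ 0.49364088 -0.19956202  0.0616543 ] -14.574886124535281 [ 2.41936683e-03 -8.36434279e-04 -9.99996724e-01]
```

```bash
python3 -m jog '[[[-0.0013,0,-0.015],[0,0.002,0],100],[[0,0,-0.014],[0,0,0],100],[[0,0,0],[0,0,0],100]]'
python3 - <<'E'
from h import *
o,y,z=yaw();print(o['position'],y,z,o['ft_force'])
E
```

```text
clock: 2.02
position: [0.493, -0.1996, 0.0319]
ee_rot: [0.791, 0.612, 0.001, 0.001]
ft_force: [0.2, 0.8, 0.6]
grip_width: 1.001
[ 0.49297987 -0.19962356  0.03189066] -14.573885937426303 [ 0.00249888 -0.00121688 -0.99999614] [0.23044415 0.78599334 0.58351481]
```

Positioned at the handle, so I'll close.

```bash
python3 -m jog '[[[0,0,0],[0,0,0],60],[[0,0,0],[0,0,0],30],[[0,0,0],[0,0,0],10],[[0,0,0],[0,0,0],10],[[0,0,0],[0,0,0],10]]' 40
python3 -m jog '[[[0,0,0],[0,0,0],10],[[0,0,0],[0,0,0],10]]'
python3 - <<'E'
from h import *
o,y,z=yaw();print(o['position'],y,z,o['ft_force'])
E
```

```text
clock: 2.65
position: [0.4934, -0.1997, 0.0323]
ee_rot: [0.791, 0.612, 0.001, 0.002]
ft_force: [-0.2, 0.1, -1.0]
grip_width: 0.27
clock: 2.9
position: [0.4934, -0.1997, 0.0323]
ee_rot: [0.791, 0.612, 0.001, 0.002]
ft_force: [0.3, -0.3, -1.3]
grip_width: 0.275
[ 0.49337317 -0.19966151  0.03233797] -14.569849292860248 [ 0.00318119 -0.00138007 -0.99999399] [ 0.34591673 -0.34632323 -1.32384842]
```

```bash
python3 -m jog '[[[0,0,0.01],[0,0,0],10],[[0,0,0.03],[0,0,0],10],[[0,0,0.04],[0,0,0],10],[[0.004,0.02,0.01],[0,0,0.03],10],[[0.006,0.04,0],[0,0,0.06],10]]'
python3 -m jog '[[[0.008,0.05,0],[0,0,0.07],10],[[0.008,0.05,0],[0,0,0.07],10],[[0.008,0.05,0],[0,0,0.07],10],[[0.008,0.05,0],[0,0,0.07],10],[[0.008,0.05,0],[0,0,0.06],10]]'
python3 -m jog '[[[0.003,0.03,0],[0,0,0.04],10],[[0,0,0],[0,0,0],10],[[0,0,0],[0,0,0],10]]'
python3 - <<'E'
from h import *
o,y,z=yaw();print(o['position'],y,z,o['ft_force'])
E
```

```text
clock: 3.52
position: [0.5011, -0.1399, 0.1251]
ee_rot: [0.763, 0.646, -0.001, 0.001]
ft_force: [0.6, 0.9, -4.1]
grip_width: 0.273
clock: 4.15
position: [0.5382, 0.1222, 0.1231]
ee_rot: [0.637, 0.771, -0.002, -0.001]
ft_force: [0.8, -1.1, -3.7]
grip_width: 0.274
clock: 4.53
position: [0.5378, 0.1606, 0.121]
ee_rot: [0.616, 0.788, -0.002, -0.003]
ft_force: [-0.3, -0.3, -3.4]
grip_width: 0.277
[0.53780346 0.16061629 0.12100939] 13.968747417600044 [-7.54765183e-03  2.17917821e-04 -9.99971492e-01] [-0.28036324 -0.34532161 -3.37614495]
```

```bash
python3 -m jog '[[[0.0105,-0.003,-0.03],[0,-0.0075,-0.006],10],[[0,0,0],[0,0,0],10],[[0,0,0],[0,0,0],10]]'
python3 - <<'E'
from h import *
o,y,z=yaw();print(o['position'],y,z,o['ft_force'])
snap('wrist','w2');snap('side','s2');snap('scene','c2')
E
```

```text
clock: 4.9
position: [0.5481, 0.1557, 0.0912]
ee_rot: [0.619, 0.785, -0.0, 0.0]
ft_force: [0.2, -0.1, -4.1]
grip_width: 0.274
[0.54811344 0.15573216 0.0911863 ] 13.463287652629615 [-1.08948088e-04 -4.66817347e-04 -9.99999885e-01] [ 0.15864117 -0.05347761 -4.12279754]
```

View pics/w2.png

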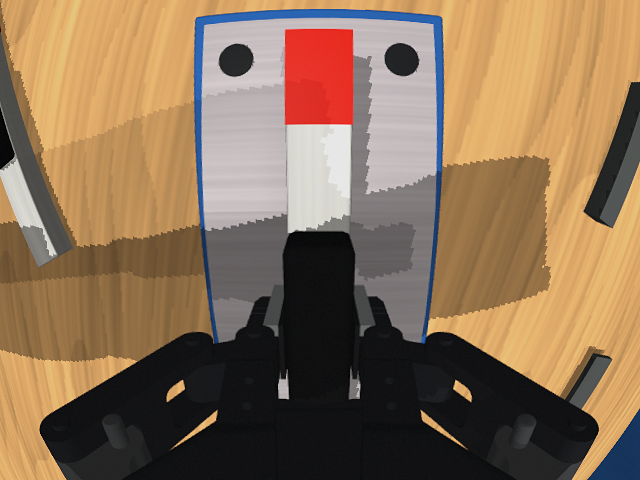

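View pics/s2.png

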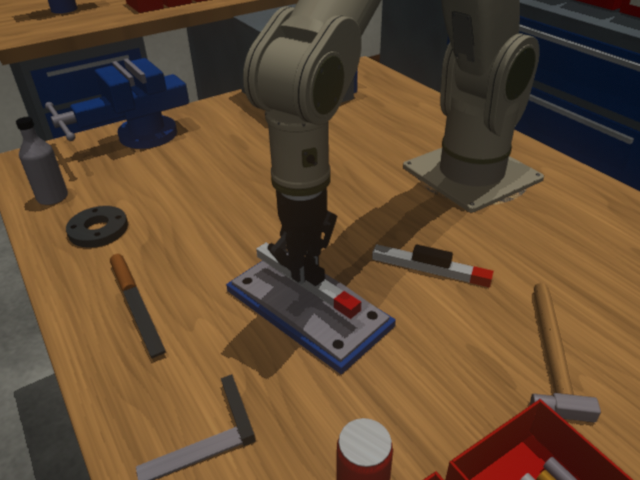

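Run:
```python
from h import *
zb=.0912-.0323+.02
q=fray('w2',[[285.5,30],[353,30],[287,124],[351.5,124],[288,230],[350,230]],zb)[:,:2]; m=(q[::2]+q[1::2])/2; d=m[0]-m[1]
ang=np.degrees(np.arctan2((m[0]-m[2])[1],(m[0]-m[2])[0]))
print('bar',m,np.linalg.norm(d),np.linalg.norm(q[::2]-q[1::2],axis=1),ang)
u=np.array([np.cos(np.radians(ang)),np.sin(np.radians(ang))]);print('bar centre',m[0]-.11*u)
h=fray('w2',[[236,60],[401.5,59]],.0255)[:,:2]; hm=h.mean(0); dh=h[1]-h[0]; a=np.degrees(np.arctan2(dh[1],dh[0]));v=np.array([-np.sin(np.radians(a)),np.cos(np.radians(a))])
print('holes',h,np.linalg.norm(dh),a,'centre',hm-.1081*v)
w=np.array([-np.sin(np.radians(13.6)),np.cos(np.radians(13.6))]);print(hm-.1081*w, m[0]-.11*w)
```

```text
bar [[0.52274429 0.26302455]
 [0.53102249 0.22832871]
 [0.54018174 0.18957763]] 0.035669740515309856 [0.0245288  0.02337613 0.02359493] 103.35564276457649
bar centre [0.54815371 0.1559995 ]
holes [[0.48139112 0.25363732]
 [0.5633164  0.27373143]] 0.08435357413438069 13.781085938853016 centre [0.54810457 0.15869625]
[0.54777262 0.15861539] [0.54860992 0.15610884]
```

The wrist view shows the bar centred between the two far holes, at (236,60) and (401,59). Its centre is about 2 mm short along the plate, so I'll shift +2 mm in y and descend slowly.

```bash
python3 -m jog '[[[0,0.002,-0.01],[0,0,0.004],10],[[0,0,-0.008],[0,0,0],10],[[0,0,0],[0,0,0],10]]'
python3 - <<'E'
from h import *
o,y,z=yaw();print(o['position'],y,z,o['ft_force'])
E
```

```text
clock: 5.42
position: [0.5481, 0.1583, 0.0726]
ee_rot: [0.617, 0.787, 0.0, 0.0]
ft_force: [0.1, -0.6, -3.9]
grip_width: 0.276
[0.54812698 0.15826756 0.07261724] 13.74436617434676 [ 1.01829910e-03 -6.84873638e-05 -9.99999479e-01] [ 0.07518946 -0.61748408 -3.88798377]
```

```bash
python3 -m jog '[[[0,0,-0.003],[0,0,0],10],[[0,0,-0.002],[0,0,0],10],[[0,0,0],[0,0,0],10]]'
python3 -m jog '[[[0,0,-0.0015],[0,0,0],10],[[0,0,0],[0,0,0],10]]'
```

```text
clock: 5.8
position: [0.5482, 0.1583, 0.0673]
ee_rot: [0.617, 0.787, 0.0, 0.0]
ft_force: [0.4, 0.6, -3.5]
grip_width: 0.27
clock: 6.05
position: [0.5484, 0.1583, 0.0659]
ee_rot: [0.617, 0.787, 0.0, 0.001]
ft_force: [-0.0, 0.2, -3.2]
grip_width: 0.275
```

```bash
python3 -m jog '[[[0,0,-0.001],[0,0,0],10],[[0,0,0],[0,0,0],10]]'
python3 -m jog '[[[0,0,-0.0008],[0,0,0],10],[[0,0,0],[0,0,0],10]]'
```

```text
clock: 6.3
position: [0.5484, 0.1584, 0.065]
ee_rot: [0.617, 0.787, 0.001, 0.001]
ft_force: [0.3, -0.3, -4.4]
grip_width: 0.27
clock: 6.55
position: [0.5486, 0.1584, 0.0643]
ee_rot: [0.617, 0.787, 0.001, 0.001]
ft_force: [-0.8, -0.0, -2.9]
grip_width: 0.275
```

```bash
python3 -m jog '[[[0,0,-0.0006],[0,0,0],10],[[0,0,0],[0,0,0],10]]'
python3 -m jog '[[[0,0,-0.0005],[0,0,0],10],[[0,0,0],[0,0,0],10]]'
```

```text
clock: 6.8
position: [0.5486, 0.1584, 0.0644]
ee_rot: [0.617, 0.787, 0.001, 0.001]
ft_force: [0.0, 0.4, -3.3]
grip_width: 0.276
clock: 7.05
position: [0.5487, 0.1584, 0.0643]
ee_rot: [0.617, 0.787, 0.001, 0.001]
ft_force: [-0.6, -0.4, -2.6]
grip_width: 0.272
```

```bash
python3 -m jog '[[[0,0,-0.001],[0,0,0],10],[[0,0,0],[0,0,0],10]]'
python3 - <<'E'
from h import *
for i in range(3):
    o,y,z=yaw();print(o['position'],y,z,o['ft_force'],o['torque'])
E
```

```text
clock: 7.3
position: [0.5487, 0.1585, 0.0644]
ee_rot: [0.617, 0.787, 0.001, 0.001]
ft_force: [0.1, 0.3, -4.2]
grip_width: 0.271
[0.54871182 0.15846496 0.06436352] 13.735652360921032 [ 2.34748484e-03 -2.19548236e-05 -9.99997244e-01] [ 0.06072083  0.31558361 -4.17254101] [-0.03068369  0.02898219 -0.01554548]
[0.54871182 0.15846496 0.06436352] 13.735652360921032 [ 2.34748484e-03 -2.19548236e-05 -9.99997244e-01] [ 0.06072083  0.31558361 -4.17254101] [-0.03068369  0.02898219 -0.01554548]
[0.54871182 0.15846496 0.06436352] 13.735652360921032 [ 2.34748484e-03 -2.19548236e-05 -9.99997244e-01] [ 0.06072083  0.31558361 -4.17254101] [-0.03068369  0.02898219 -0.01554548]
```

```bash
python3 -m jog '[[[0,0,-0.002],[0,0,0],10],[[0,0,-0.001],[0,0,0],10]]'
python3 -c "
from h import *
for i in range(3):
    o=sensors.get_obs();print(o['position'],o['ft_force'].round(2)); cams.camera('wrist')"
```

```text
clock: 7.55
position: [0.5488, 0.1585, 0.0643]
ee_rot: [0.618, 0.787, 0.001, 0.001]
ft_force: [-5.3, -1.9, 9.4]
grip_width: 0.275
[0.54878543 0.15845424 0.06429086] [-5.27 -1.86  9.41]
[0.54881242 0.158466   0.06428361] [-8.36 -2.09 14.49]
[0.54879468 0.15845945 0.0642496 ] [-7.77 -3.22 14.28]
```

Contact confirmed: z holds at 0.0643 with the force up. I'll relax the force and open gradually.

```bash
python3 -m jog '[[[0,0,0.0003],[0,0,0],10],[[0,0,0],[0,0,0],10]]'
python3 -m jog '[[[0,0,0],[0,0,0],30],[[0,0,0],[0,0,0],35],[[0,0,0],[0,0,0],45],[[0,0,0],[0,0,0],60],[[0,0,0],[0,0,0],70]]' 
python3 -m jog '[[[0,0,0.01],[0,0,0],70],[[0,0,0.03],[0,0,0],70],[[0,0,0.05],[0,0,0],70],[[0,0,0.04],[0,0,0],70],[[0,0,0],[0,0,0],70]]'
python3 - <<'E'
from h import *
o,y,z=yaw();print(o['position'],y,z,o['ft_force'])
snap('wrist','w3');snap('side','s3')
E
```

```text
clock: 7.95
position: [0.549, 0.1585, 0.0644]
ee_rot: [0.618, 0.786, 0.001, 0.001]
ft_force: [-1.0, -1.6, -0.2]
grip_width: 0.272
clock: 8.57
position: [0.5498, 0.1588, 0.0645]
ee_rot: [0.618, 0.787, 0.002, 0.002]
ft_force: [0.2, 0.3, -0.6]
grip_width: 0.7
clock: 9.2
position: [0.5493, 0.1588, 0.2013]
ee_rot: [0.617, 0.787, 0.002, 0.002]
ft_force: [-0.2, 0.5, -1.2]
grip_width: 0.697
[0.54925816 0.1587943  0.20125997] 13.73528533535811 [ 5.55992051e-03  9.47482138e-04 -9.99984095e-01] [-0.2092788   0.4526267  -1.15265117]
```

View pics/w3.png

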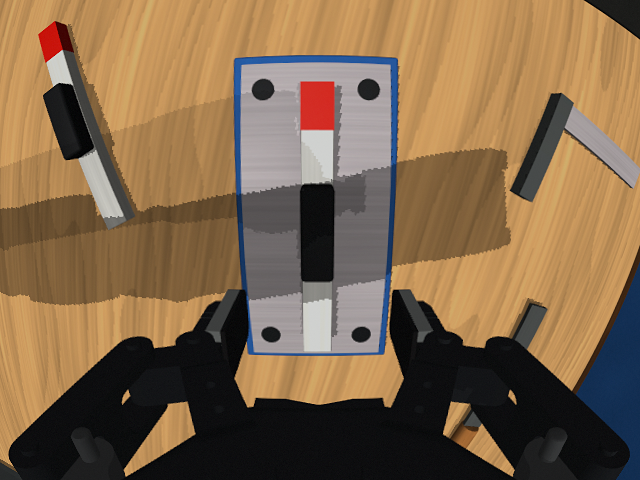

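View pics/s3.png

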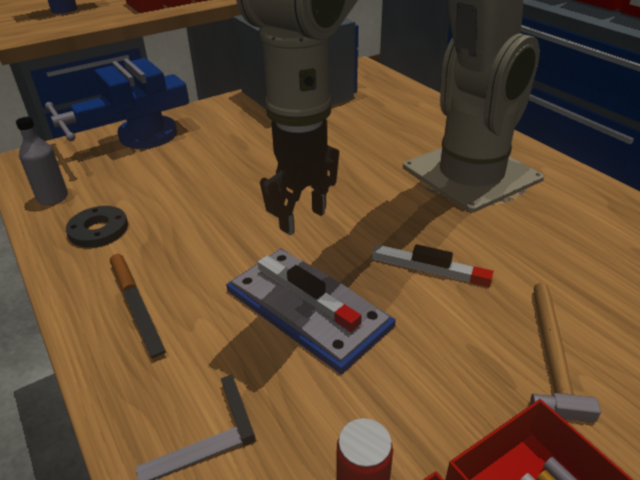

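Laid and balanced: the bar runs from (317,82) to (317,351), and the holes are at (263,90), (369,90), (271,334) and (361,334). I'll work out the centring and the press points.

Run:
```python
from h import *
h=fray('w3',[[263,89.5],[369,89.5],[271,334.5],[361,334.5]],.0255)[:,:2]; c=h.mean(0); d=(h[0]+h[1]-h[2]-h[3]);d/=np.linalg.norm(d)
q=fray('w3',[[300.5,82],[334,82],[303,351],[331,351]],.052)[:,:2]; r=(q[0]+q[1])/2;p=(q[2]+q[3])/2;b=(r+p)/2;e=(r-p)/np.linalg.norm(r-p)
print('plate',c,np.degrees(np.arctan2(d[1],d[0])),'bar',b,np.degrees(np.arctan2(e[1],e[0])),np.linalg.norm(r-p))
print('along',(b-c)@d,'across',(b-c)@[d[1],-d[0]])
print('red pt',b+.092*e,'plain',b-.092*e)
P,ok,_=dep('s3')
for n,s in(('red',1),('plain',-1)):
    t=b+s*.1*e; m=np.linalg.norm(P[...,:2]-t,axis=-1)<.007; print(n,np.median(P[m][:,2]),m.sum())
```

```text
plate [0.54801701 0.15795207] 103.59829929755621 bar [0.54881398 0.15866743] 103.58456657108289 0.21919616496744576
along 0.0005079224559915765 across 0.000942823389122259
red pt [0.527205   0.24809366] plain [0.57042297 0.06924119]
red 0.05274072294289449 46
plain 0.052427531279947245 32
```

```bash
python3 -m jog '[[[-0.011,0.045,0],[-0.0009,0.0056,0],30],[[-0.011,0.044,0],[0,0,0],0],[[0,0,-0.04],[0,0,0],0],[[0,0,-0.04],[0,0,0],0],[[0,0,-0.015],[0,0,0],0]]'
python3 -m jog '[[[0,0,0],[0,0,0],0],[[0,0,0],[0,0,0],0]]'
python3 - <<'E'
from h import *
o,y,z=yaw();print(o['position'],y,z,o['ft_force'])
E
```

```text
clock: 9.93
position: [0.5222, 0.2485, 0.0955]
ee_rot: [0.618, 0.786, -0.005, -0.003]
ft_force: [-0.5, 0.0, -0.3]
grip_width: -0.005
clock: 10.18
position: [0.5221, 0.248, 0.0953]
ee_rot: [0.618, 0.786, -0.006, -0.004]
ft_force: [-0.2, -1.1, 0.6]
grip_width: 0.002
[0.5220619  0.24797846 0.09531483] 13.672037007040666 [-0.013216   -0.00518313 -0.99989923] [-0.19443643 -1.07965152  0.59219038]
```

```bash
python3 -m jog '[[[0.0051,0,-0.008],[0.0052,-0.0132,0],0],[[0,0,-0.007],[0,0,0],0],[[0,0,0],[0,0,0],0]]'
python3 - <<'E'
from h import *
o,y,z=yaw();print(o['position'],y,z,o['ft_force'])
E
```

```text
clock: 10.55
position: [0.529, 0.2481, 0.0816]
ee_rot: [0.618, 0.786, 0.002, 0.001]
ft_force: [-0.1, 0.5, 0.2]
grip_width: -0.003
[0.52898091 0.2480827  0.08163129] 13.623054471998257 [ 0.00446397  0.00176884 -0.99998847] [-0.08209416  0.51398355  0.2480778 ]
```

```bash
python3 -m jog '[[[-0.0017,0,-0.004],[-0.002,0.004,0],0],[[0,0,-0.003],[0,0,0],0],[[0,0,0],[0,0,0],0]]'
python3 -m jog '[[[0,0,-0.0025],[0,0,0],0],[[0,0,-0.0015],[0,0,0],0],[[0,0,-0.0015],[0,0,0],0]]'
python3 - <<'E'
from h import *
o,y,z=yaw();print(o['position'],y,z,o['ft_force'])
E
```

```text
clock: 10.92
position: [0.5272, 0.2483, 0.0744]
ee_rot: [0.618, 0.786, 0.0, 0.0]
ft_force: [-0.1, -0.1, -0.1]
grip_width: -0.001
clock: 11.3
position: [0.5275, 0.2489, 0.0693]
ee_rot: [0.618, 0.786, 0.001, 0.0]
ft_force: [-0.9, 0.9, 2.8]
grip_width: 0.003
[0.52749624 0.24892205 0.06925826] 13.643334425369126 [ 1.34657871e-03  8.31770918e-04 -9.99998747e-01] [-0.893673    0.85850197  2.75268519]
```

```bash
python3 -m jog '[[[0,0,-0.0015],[0,0,0],0],[[0,0,-0.0015],[0,0,0],0]]'
python3 -m jog '[[[0,0,-0.001],[0,0,0],0],[[0,0,-0.001],[0,0,0],0]]'
```

```text
clock: 11.55
position: [0.5275, 0.2497, 0.0665]
ee_rot: [0.618, 0.786, 0.001, 0.0]
ft_force: [-1.7, 1.1, 8.7]
grip_width: 0.001
clock: 11.8
position: [0.5277, 0.2498, 0.0664]
ee_rot: [0.618, 0.786, 0.001, 0.0]
ft_force: [-6.7, -1.1, 15.8]
grip_width: -0.001
```

Seated: z stopped at 0.0664, a 5 mm dip, and the force is rising. I'll take a picture, then retract straight up slowly.

```bash
python3 -m jog '[[[0,0,0],[0,0,0],0]]'
python3 - <<'E'
from h import *
snap('side','s4'); a=cv2.imread('pics/s4.png')[200:400,180:440]; cv2.imwrite('pics/s4c.png',cv2.resize(a,None,fx=3,fy=3))
E
python3 -m jog '[[[0,0,0.0015],[0,0,0],0],[[0,0,0.002],[0,0,0],0],[[0,0,0.003],[0,0,0],0],[[0,0,0.006],[0,0,0],0],[[0,0,0.03],[0,0,0],0]]'
python3 - <<'E'
from h import *
o,y,z=yaw();print(o['position'],y,z,o['ft_force'])
snap('side','s5');snap('wrist','w5')
a=cv2.imread('pics/s5.png')[200:400,180:440]; cv2.imwrite('pics/s5c.png',cv2.resize(a,None,fx=3,fy=3))
E
```

```text
clock: 11.92
position: [0.5277, 0.2497, 0.0668]
ee_rot: [0.618, 0.786, 0.001, 0.001]
ft_force: [-0.7, 0.7, 2.7]
grip_width: 0.006
clock: 12.6
position: [0.5264, 0.2479, 0.1077]
ee_rot: [0.618, 0.786, -0.001, -0.0]
ft_force: [0.2, 1.1, 0.6]
grip_width: -0.002
[0.52641418 0.24790311 0.10772175] 13.626350422299334 [-0.00209827 -0.00175389 -0.99999626] [0.19967439 1.12718949 0.6425936 ]
```

View pics/s4c.png

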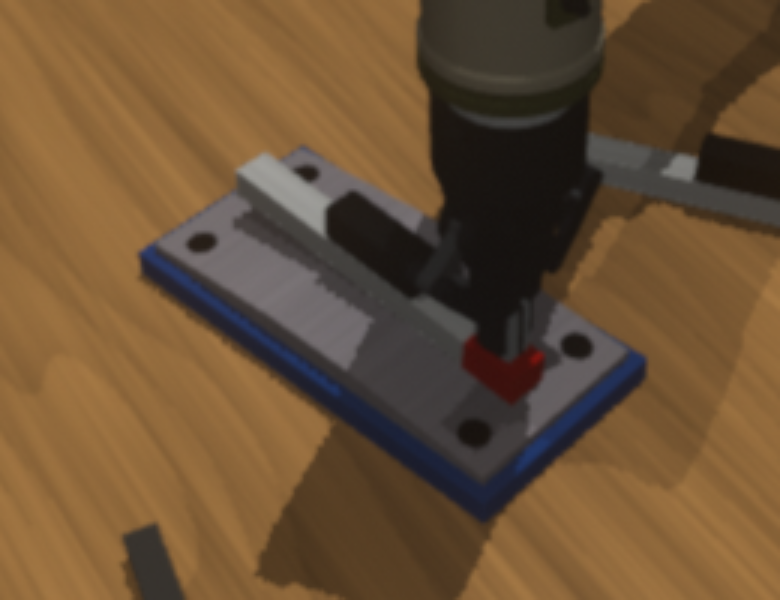

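View pics/s5c.png

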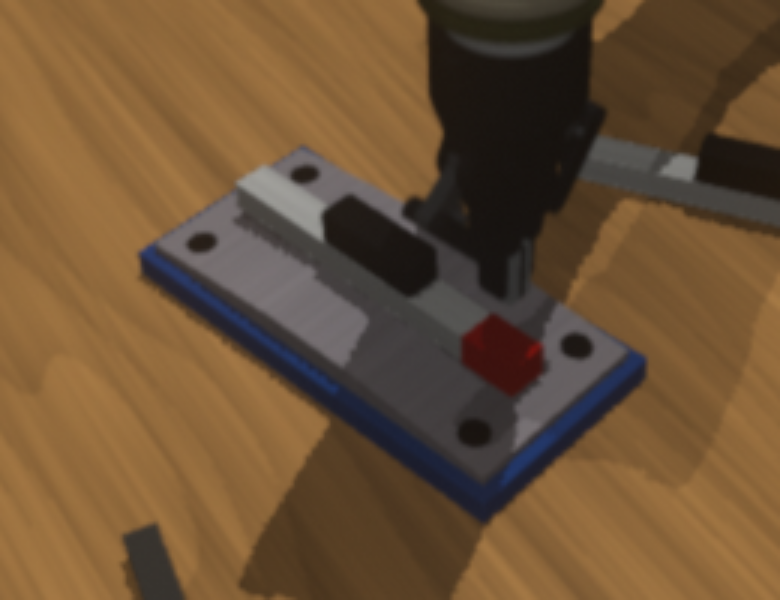

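View pics/w5.png

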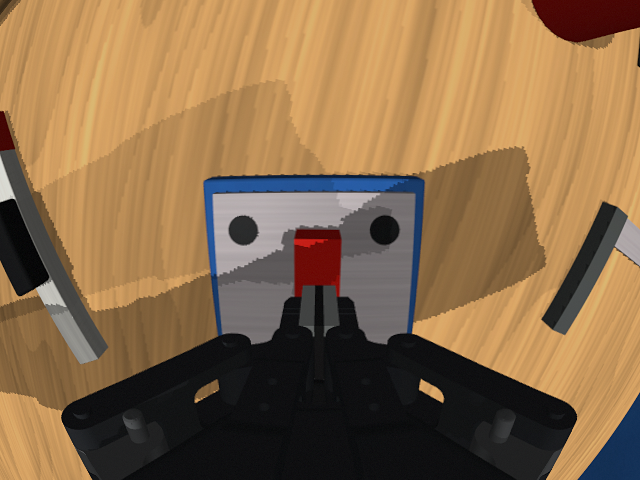

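In the red-end press the plain end at crop (260,170) was lifted and the red end was down on the face. In the second picture the bar has come back level. Now to the plain end.

```bash
python3 -m jog '[[[0,0,0.025],[-0.001,-0.002,0],0],[[0.011,-0.045,0],[0,0,0],0],[[0.011,-0.045,0],[0,0,0],0],[[0.011,-0.045,0],[0,0,0],0],[[0.011,-0.044,0],[0,0,0],0]]'
python3 -m jog '[[[0,0,0],[0,0,0],0]]'
python3 - <<'E'
from h import *
o,y,z=yaw();print(o['position'],y,z,o['ft_force'])
P,ok,p=dep('s5')
b=np.array([.5488,.1587]);e=np.array([-.2349,.972])
for s in(.1,-.1,-.07):
    t=b+s*e; m=np.linalg.norm(P[...,:2]-t,axis=-1)<.007; print(s,np.median(P[m][:,2]),m.sum())
E
```

```text
clock: 13.32
position: [0.5722, 0.0705, 0.1379]
ee_rot: [0.615, 0.789, 0.004, 0.002]
ft_force: [0.9, 0.1, 0.5]
grip_width: 0.002
clock: 13.45
position: [0.5729, 0.0658, 0.1376]
ee_rot: [0.617, 0.787, 0.003, 0.003]
ft_force: [-0.1, 0.3, 0.5]
grip_width: -0.002
[0.57285032 0.06576389 0.13763925] 13.770077448228893 [ 0.00794082  0.00142864 -0.99996745] [-0.06746056  0.29366702  0.4656169 ]
0.1 0.1249420242348631 318
-0.1 0.0528460319440032 34
-0.07 0.05279826068433022 32
```

```bash
python3 -m jog '[[[-0.0025,0.0035,-0.025],[-0.0014,0.0079,0],0],[[0,0,-0.02],[0,0,0],0],[[0,0,0],[0,0,0],0],[[0,0,0],[0,0,0],0]]'
python3 - <<'E'
from h import *
o,y,z=yaw();print(o['position'],y,z,o['ft_force'])
snap('scene','c6'); snap('side','s6');a=cv2.imread('pics/s6.png')[200:400,180:440]; cv2.imwrite('pics/s6c.png',cv2.resize(a,None,fx=3,fy=3))
E
```

```text
clock: 13.95
position: [0.57, 0.0716, 0.0921]
ee_rot: [0.617, 0.787, 0.001, -0.0]
ft_force: [0.4, 0.3, 0.5]
grip_width: 0.001
[0.57003512 0.07161253 0.09210132] 13.842007832385471 [ 2.89404249e-04  1.47095013e-03 -9.99998876e-01] [0.36827499 0.3380425  0.45515075]
```

View pics/s6c.png

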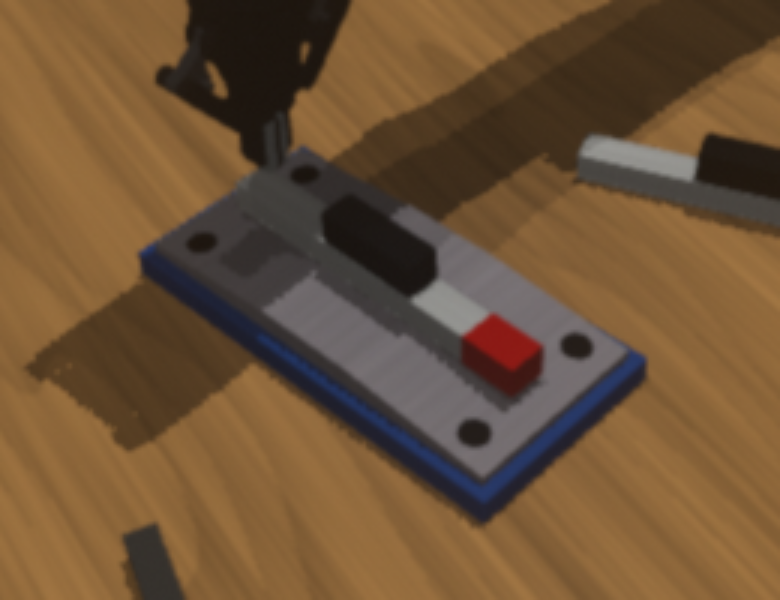

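The bar is in the same place, and the fingers are above its plain end. I'll descend.

```bash
python3 -m jog '[[[0,-0.0024,-0.008],[-0.0015,0,-0.004],0],[[0,0,-0.007],[0,0,0],0],[[0,0,0],[0,0,0],0]]'
python3 -c "
from h import *
o,y,z=yaw();print(o['position'],y,z,o['ft_force'])"
```

```text
clock: 14.42
position: [0.5705, 0.0689, 0.0771]
ee_rot: [0.619, 0.786, 0.001, 0.001]
ft_force: [-0.1, 0.0, -0.3]
grip_width: 0.002
[0.57053347 0.06891314 0.07709744] 13.581332149433283 [ 2.04556748e-03 -9.23892268e-05 -9.99997904e-01] [-0.05356699  0.03006675 -0.28307992]
```

```bash
python3 -m jog '[[[0,0,-0.003],[0,0.002,0],0],[[0,0,-0.0025],[0,0,0],0],[[0,0,-0.0015],[0,0,0],0],[[0,0,-0.0015],[0,0,0],0]]'
python3 -m jog '[[[0,0,-0.0015],[0,0,0],0],[[0,0,-0.0015],[0,0,0],0]]'
```

```text
clock: 14.92
position: [0.5712, 0.0684, 0.0687]
ee_rot: [0.619, 0.786, 0.0, 0.001]
ft_force: [0.6, -2.1, 2.0]
grip_width: 0.0
clock: 15.18
position: [0.5717, 0.0678, 0.0664]
ee_rot: [0.619, 0.785, 0.0, 0.001]
ft_force: [-6.3, -3.3, 16.8]
grip_width: 0.002
```

```bash
python3 -m jog '[[[0,0,-0.0005],[0,0,0],0]]'
python3 -c "
from h import *
snap('side','s7'); a=cv2.imread('pics/s7.png')[200:400,180:440]; cv2.imwrite('pics/s7c.png',cv2.resize(a,None,fx=3,fy=3))"
python3 -m jog '[[[0,0,0.0015],[0,0,0],0],[[0,0,0.002],[0,0,0],0],[[0,0,0.003],[0,0,0],0],[[0,0,0.006],[0,0,0],0],[[0,0,0.03],[0,0,0],0]]'
python3 -m jog '[[[0,0,0.05],[0,0,0],0],[[-0.005,-0.02,0.05],[0,0,0],0],[[-0.01,-0.05,0],[0,0,0],0],[[-0.01,-0.05,0],[0,0,0],0],[[0,0,0],[0,0,0],0]]'
python3 - <<'E'
from h import *
o,y,z=yaw();print(o['position'],y,z,o['ft_force'])
for n in('side','scene','wrist'): snap(n,n+'8')
a=cv2.imread('pics/side8.png')[200:400,180:440]; cv2.imwrite('pics/s8c.png',cv2.resize(a,None,fx=3,fy=3))
E
```

```text
clock: 15.3
position: [0.5717, 0.0678, 0.0665]
ee_rot: [0.619, 0.785, 0.0, 0.001]
ft_force: [-5.1, -1.7, 9.8]
grip_width: 0.004
clock: 15.98
position: [0.5696, 0.0688, 0.1078]
ee_rot: [0.619, 0.786, -0.001, -0.001]
ft_force: [-0.1, 0.9, 0.9]
grip_width: -0.001
clock: 16.6
position: [0.5442, -0.0543, 0.2152]
ee_rot: [0.618, 0.786, 0.0, 0.001]
ft_force: [0.1, -0.4, -0.1]
grip_width: 0.001
[ 0.54419452 -0.05425831  0.21523339] 13.660651601943297 [ 2.37699201e-03 -7.54329292e-04 -9.99996890e-01] [ 0.14516735 -0.43237321 -0.12472916]
```

View pics/s7c.png

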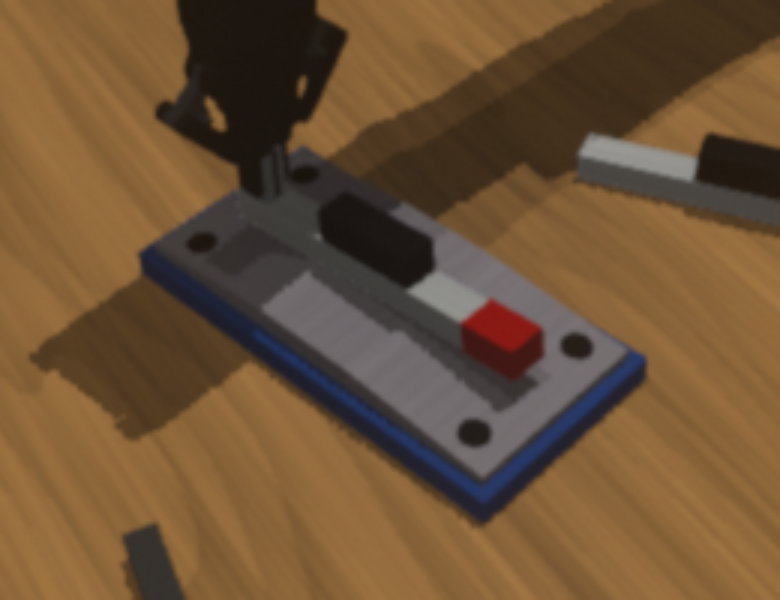

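View pics/s8c.png

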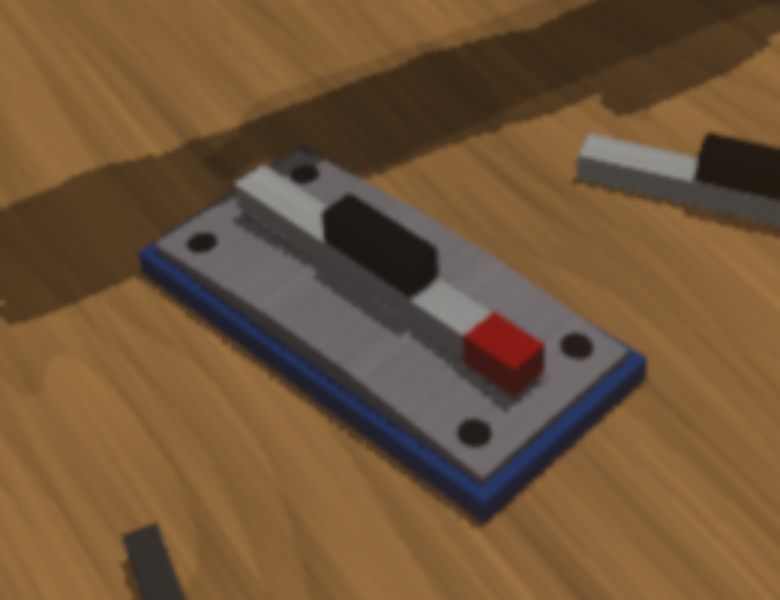

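View pics/wrist8.png

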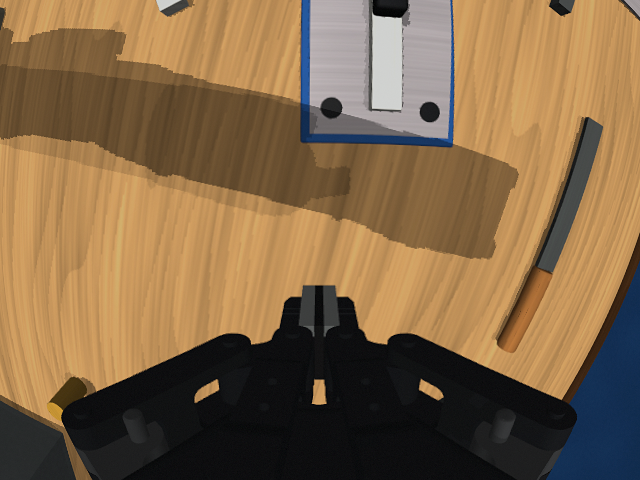

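The plain-end press lifted the red end, as seen at crop (505,335). Afterwards the bar is level and free again. One numeric check, then I'll hand in.

Run:
```python
from h import *
th=np.radians(13.6);u=np.array([np.cos(th),np.sin(th)]);v=np.array([-u[1],u[0]])
for f in('side8','scene8'):
    P,ok,p=dep(f); d=P[...,:2]-[.5482,.158]; a=d@u;b=d@v
    m=(abs(a)<.06)&(abs(b)<.13)&(P[...,2]>.047)&(P[...,2]<.09)
    r=cv2.minAreaRect(np.c_[a[m],b[m]].astype(np.float32));print(f,'across/along',np.round(r[0],4),np.round(r[1],4),r[2])
    for lo,hi in((.08,.105),(-.105,-.08)):
        k=m&(b>lo)&(b<hi)&(abs(a)<.008);print('  z',np.median(P[k][:,2]).round(4),k.sum())
```

```text
side8 across/along [0.0005 0.0003] [0.2231 0.0277] 89.70306396484375
  z 0.0528 119
  z 0.0527 80
scene8 across/along [ 0.0002 -0.0013] [0.2248 0.0256] 89.9666748046875
  z 0.0519 74
  z 0.0518 110
```

```bash
python3 -c "
from h import *
print(manip.hand_in())"
```

```text
the job is handed in; nothing more can be done
None
```

The straightedge farthest to the robot's right now lies centred along the plate. Both press checks are done in the order asked, and the job is handed in.

- **Laying:** I lowered it gently onto the middle of the bright face and let go. It balanced level.
- **Red end:** I pressed it first. It dipped about 5 mm and stopped on the slope, then came back level when released.
- **Plain end:** I pressed it second, with the same dip and return.
- **Press force:** Each press was meant to be about 1 to 3 N. The bar started rocking at 2–3 N, but the reading rose to about 16–17 N for a moment once it had seated.
- **Final position:** The bar is within about 1.5 mm of the plate's centre in both directions and within about 0.3° of its axis. Its two ends are at the same height to 0.1 mm. The side and scene views differ by 1.6 mm along the length, which fits the 2 mm calibration.
- **Time and contact:** It took about 17 s of the 48 s, and the arm was clear of everything at the end.

No checks failed.

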